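Sort out old batteries at the repair desk and hand over the tray

TASK

Pick every battery pack out of the crate of removed parts and put it in the steel tray, leaving the other parts in the crate, and put the screwdriver away in the black tool tray. Only when all the batteries are in, slide the loaded tray across the desk, without lifting it, to the hand-over place, so that it stands inside the white tape rectangle and square with it. Leave the screw dish where it is.

Things in the scene. Friction and masses are not known exactly. Their poses are not given: they have to be found in the camera images.
- battery1: Flat battery pack, plain box 92 x 34 x 20 mm with slightly rounded edges, black with a metal plate and three brass contacts on top, about 110 g, in the crate of removed parts (may be absent). Origin: centre of its underside; x along the 92 mm, y along the 34 mm, z up (lying flat at the start).
- battery2: Flat battery pack, plain box 92 x 34 x 20 mm with slightly rounded edges, black with a metal plate and three brass contacts on top, about 110 g, in the crate of removed parts (may be absent). Origin: centre of its underside; x along the 92 mm, y along the 34 mm, z up (lying flat at the start).
- battery3: Flat battery pack, plain box 92 x 34 x 20 mm with slightly rounded edges, black with a metal plate and three brass contacts on top, about 110 g, in the crate of removed parts (may be absent). Origin: centre of its underside; x along the 92 mm, y along the 34 mm, z up (lying flat at the start).
- battery4: Flat battery pack, plain box 92 x 34 x 20 mm with slightly rounded edges, black with a metal plate and three brass contacts on top, about 110 g, in the crate of removed parts (may be absent). Origin: centre of its underside; x along the 92 mm, y along the 34 mm, z up (lying flat at the start).
- crate: Grey open-topped plastic crate, fixed to the desk, outer 270 (x) x 410 (y) x 45 mm high, walls and floor 5 mm; holds the batteries and other removed parts in one layer. Origin: centre of its underside on the desk.
- tray: Loose open steel tray for the batteries, outer 230 (x) x 170 (y) x 40 mm high, walls and floor 5 mm, about 0.4 kg empty; it slides on the desk when pushed on a side wall. Origin: centre of its underside.
- mark: Hand-over place: rectangle of white tape on the dark repair mat, no height (the mat and tape are flat with the desk). Its clear inside is 274 (x) x 214 (y) mm, tape 12 mm wide. Origin: centre of the rectangle; the tray's x lies along this x (either way round).
- driver: Straight cordless screwdriver with orange handle, lying on the hand-over place, about 0.22 kg. 171 mm long along x, bit to +x; the square handle, 32 x 32 mm, runs from x = -78 to +37 mm. Origin: on the underside of the handle, 20 mm towards the bit from the handle's middle; z up.
- rest: Black open tool tray, fixed, outer 100 (x) x 230 (y) x 30 mm high, walls and floor 5 mm; the screwdriver is kept lying in it along its y (bit either way). Origin: centre of its underside on the desk.
- speaker: Speaker bar, black, 105 (x) x 18 x 16 mm. Not a battery: stays in the crate. Origin: centre of its underside, z up.
- coil: Round charging coil, aluminium disc, 56 mm diameter, 12 mm high. Not a battery: stays in the crate. Origin: centre of its underside, z up.
- charger: Plug-in charger, black block 44 (x) x 42 x 26 mm high with two pins 17 mm long to +x. Not a battery: stays in the crate. Origin: centre of its underside, z up.
- bracket: L-shaped aluminium bracket, 70 (x) x 50 (y) x 10 mm high. Not a battery: stays in the crate. Origin: centre of its underside, z up.
- dish: Bystander: low round steel screw dish, 90 mm wide, 22 mm high. Origin: centre of its underside.
Not all that is in view belongs to the job. Leave any purple look-alike of the speaker alone. Of the things that look like the driver, take the one that is farthest from the robot's base at the start.

How it is judged:
By the outcome, as a careful person would: the job done as asked, in the order asked, and still so for the second after the job is handed in, with the robot touching nothing.
Of battery1, battery2, battery3, battery4 only 3 to 4 are there at a start; the rules pass over those that are not, and their reading is None.
At some moment in a run one of tray, driver may be knocked a few centimetres aside while the robot is not near it.
Once in a run the grip may slacken for a moment while it holds something.
It also fails if it takes over 184 s, if anything falls off the work surface, if the arm or the gripper's body presses on something with over 40 N, if the wrist force passes 120 N, or if a joint passes its speed limit or range.

ROBOT

A 6-joint arm with a two-finger parallel gripper is mounted at the origin on the work surface. World frame = base frame: x ahead of the robot, y to its left, z up, the work surface at z = 0. Lengths are in m, angles in degrees, forces in N, time in s.
With the tool pointing down it reaches from about 0.4 to 0.825 m from the base axis. Payload 7 kg.
Tool frame: the origin (TCP) lies at the centre of the arm's flange, where the gripper is bolted on; the fingertips stand 178 mm ahead of it and the grasp point (between the pads) lies 159 mm ahead of it; z points along the fingers, y is the line along which they close (so a half turn about z gives the same grasp; the last joint's range is limited). The gripper opens to 88 mm and grips with 3 to 60 N. Pads are 19 mm wide; open, the fingers measure 130 mm over their backs; the gripper's body (78 mm by 193 mm) begins 47 mm behind the grasp point.
Start: joints at [16.507, 20.546, 0.682, 0, -70.136, -16.507], TCP at [0.675, -0, 0.405] pointing down, gripper open.
Joint ranges: [-176.03, 176.03], [-82.01, 121.73], [-58.28, 71.71], [-173.87, 95.51], [-174.79, -0.11], [-173.66, 173.66]. Speed limits (degrees/s): [136.94, 136.94, 172.46, 180, 180, 180].

INTERFACE

Orientations are given as [roll, pitch, yaw] about the fixed x, y, z axes, in that order (R = Rz(yaw) Ry(pitch) Rx(roll)).
In Python, from plant import telemetry, snapshot, workorder, nets gives the robot as it stands.
- The arm moves only by the shell command python3 -m creep 'ROWS'. ROWS is JSON, a list that holds one entry, the list of rows, each a list of 5 numbers: the shift along the tool's x, y, z normalised to -1 to 1, where 1 is 0.2 m, then the turn about the tool's z normalised to -1 to 1, where 1 is pi/2 rad, then the opening, from 0 (shut) to 1 (fully open). In form: [[[x, y, z, spin, hand], ...]]. A call has 1 to 8 rows; each row shifts and turns the commanded pose from where the row before left it, along the tool's axes as they then stand; what a row does not reach is not made up. A row lasts 1/12 s, in which the tool goes at most 41.7 mm and 7.16 degrees, less where a joint would pass 70% of its speed; a pose out of reach is approached as far as the arm can. A call with a number of a shift or a turn outside -1 to 1 is refused whole. A call with a gripper value outside its range is refused whole. The fingers move at their own pace and stop on an object; the grip force is fixed at half the most. Time passes only in rows, so rows that do not move let the fingers close. It gives the time, the measured TCP pose, the force, the opening and the grip force at its end, in the units of the state.
- telemetry.get_obs(): the state, without advancing time (a new reading comes with each control period).
- snapshot(name): name is "scene" or "side" or "wrist"; returns a dict with "frame" (400x640x3 uint8, red, green, blue), "fx", "fy", "cx", "cy" (pixels), "rvec" (rotation vector, rad) and "tvec" (3), from world to camera coordinates, as OpenCV has them; the wrist camera has in their place "mount" (4x4, takes a point from camera to tool coordinates, whose origin is the TCP and whose axes are the flange's). Camera axes: x right, y down, z forward; pixel columns grow to the right and rows downward; lengths in m; the calibration is good to about 2 mm. The wrist camera is an equidistant fisheye: a pixel r from the principal point sees the ray r / f radians off the axis. A picture is of the moment at which its call begins: read the wrist's pose just before it. There is no depth.
- workorder.close_job(): hands the job in; it is judged then, once.
Trained networks look in a picture, given as the dict that the camera call returned (one of the last four; its "shot" number tells which), for a name from the list of things; names that differ only in an ending like _2 or _b are one class to them, and where a whole thing is asked for, a point or a joint stands for the part that bears it (a point fixed in the world has none). Each returns a list of dicts, best first, with "confidence" (0 to 1); they miss things now and then, are a little off and sometimes report something else, mostly with a low value. They report only what shows in the picture. A call takes as long as a camera call. They do not tell look-alikes from the thing itself.
- nets.find_in(picture, query): "uv" ([column, row] in pixels, amid what is visible of it).
- nets.masks_of(picture, query): "region" (400x640 bool, what is visible of it) and "uv" ([column, row] in pixels, amid what is visible of it).
- nets.landmark_of(picture, query): "uv" ([column, row] in pixels: a listed point, or the origin of a listed thing).
The state is a dict: "clock": time; "joint_pos": joint angles; "qvel": joint speeds; "tau": joint torques, N m; "tool_pos": TCP position; "orientation": TCP orientation; "force": force on the tool from outside, world axes, zero at the start; "moment": the same for the moment, N m; "opening": finger opening in m; "gripper_force": force on a finger pad.
Only numpy, scipy, OpenCV 4.12 (cv2) and the standard library are available. Lean on these libraries where they do the work, as an engineer would, in place of code of your own. Each camera call takes 0.05 s, during which the arm holds its last target. There are 200 camera calls.

## Working session

There is one attempt and no reset: what is moved stays moved. The work goes in short steps, Python scripts to look and compute and a shell command to move; the robot and the scene stay as the last step left them, time stands still between calls to the robot, and variables do not carry over. Pictures are saved under pics/ and viewed, at most 14 in all, crops included, and the job is handed in when it is done.

```bash
ls; mkdir -p pics; cat > h.py <<'E'
import numpy as np, cv2
from plant import telemetry, snapshot, workorder, nets
from scipy.spatial.transform import Rotation as R
def snap(n):
    o=telemetry.get_obs(); s=snapshot(n); s['o']=o; s['n']=n; return s
def ray(s,uv):
    u,v=uv; x=(u-s['cx'])/s['fx']; y=(v-s['cy'])/s['fy']
    if 'mount' in s:
        t=np.hypot(x,y); d=np.array([x/t*np.sin(t),y/t*np.sin(t),np.cos(t)]) if t>1e-9 else np.array([0,0,1.])
        M=np.array(s['mount']); T=R.from_euler('xyz',s['o']['orientation'],degrees=True).as_matrix()
        return T@M[:3,3]+np.array(s['o']['tool_pos']), T@M[:3,:3]@d
    C=cv2.Rodrigues(np.array(s['rvec'],float))[0]; t=np.array(s['tvec']).ravel()
    return -C.T@t, C.T@np.array([x,y,1.])
def onz(s,uv,z):
    o,d=ray(s,uv); return o+d*(z-o[2])/d[2]
def tri(a,ua,b,ub):
    o1,d1=ray(a,ua); o2,d2=ray(b,ub); A=np.stack([d1,-d2],1); k=np.linalg.lstsq(A,o2-o1,rcond=None)[0]
    p,q=o1+k[0]*d1,o2+k[1]*d2; return (p+q)/2, np.linalg.norm(p-q)
def save(s,f): cv2.imwrite('pics/'+f,s['frame'][...,::-1])
E
python3 - <<'E'
from h import *
o=telemetry.get_obs(); print({k:np.round(v,3).tolist() for k,v in o.items()})
for n in ['scene','side','wrist']:
    s=snap(n); save(s,n+'0.png')
    print(n,s['fx'],s['cx'],s['cy'],s.get('mount'),np.round(ray(s,(320,200)),3).tolist())
    for q in ['battery1','tray','mark','driver','rest','crate','speaker','dish','charger']:
        print(q,[(np.round(d['uv']).tolist(),round(d['confidence'],2),np.round(onz(s,d['uv'],0.01)[:2],3).tolist()) for d in nets.find_in(s,q)[:6]])
E
```

```text
pics
{'clock': 0.0, 'joint_pos': [16.509, 20.592, 0.634, -0.02, -70.136, -16.506], 'qvel': [-0.028, 0.132, 0.063, 0.072, 0.112, 0.009], 'tau': [-0.001, -58.273, 29.306, 6.997, 0.007, -0.0], 'tool_pos': [0.675, 0.0, 0.404], 'orientation': [179.904, -0.009, -90.005], 'force': [0.448, 0.231, 0.25], 'moment': [-0.044, 0.016, 0.007], 'gripper_force': 0.0, 'opening': 0.088}
scene 366.4895468703085 322.89485335593713 200.4302788733894 None [[1.037, -0.105, 0.84], [-0.572, 0.125, -0.81]]
battery1 [([454.0, 210.0], 0.9, [0.568, 0.372]), ([423.0, 216.0], 0.77, [0.567, 0.283]), ([405.0, 179.0], 0.74, [0.433, 0.28])]
tray [([260.0, 229.0], 0.75, [0.506, -0.151])]
mark []
driver [([153.0, 242.0], 0.55, [0.485, -0.425])]
rest [([263.0, 297.0], 0.83, [0.695, -0.17])]
crate [([415.0, 202.0], 0.78, [0.516, 0.279])]
speaker [([373.0, 138.0], 0.6, [0.25, 0.241]), ([377.0, 186.0], 0.5, [0.438, 0.195]), ([438.0, 129.0], 0.46, [0.26, 0.46])]
dish [([390.0, 295.0], 0.63, [0.756, 0.122]), ([259.0, 232.0], 0.23, [0.514, -0.156])]
charger [([441.0, 175.0], 0.84, [0.442, 0.389])]
side 515.3905569369663 310.687
[... 742 characters left out ...]
charger [([218.0, 291.0], 0.54, [0.458, 0.388])]
wrist 309.70691628693146 317.41084058406426 198.8789794922993 [[ 6.59919356e-04 -9.65573401e-01 -2.60129915e-01  6.99423470e-02]
 [ 9.99999767e-01  5.92178442e-04  3.38782453e-04  4.66040836e-04]
 [-1.73075998e-04 -2.60130078e-01  9.65573567e-01  2.01782916e-02]
 [ 0.00000000e+00  0.00000000e+00  0.00000000e+00  1.00000000e+00]] [[0.675, -0.07, 0.385], [-0.009, 0.264, -0.965]]
battery1 []
tray [([452.0, 64.0], 0.58, [0.504, -0.146])]
mark []
driver [([613.0, 4.0], 0.73, [0.139, -0.336])]
rest [([297.0, 67.0], 0.81, [0.699, -0.132])]
crate [([400.0, 221.0], 0.85, [0.566, 0.061])]
speaker []
dish [([256.0, 248.0], 0.56, [0.757, 0.1])]
charger []
```

View pics/scene0.png

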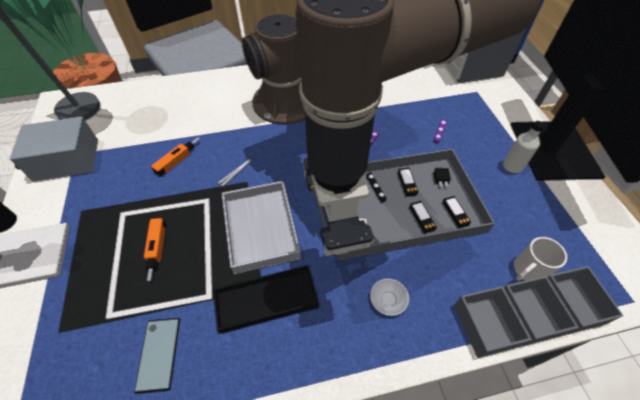

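View pics/side0.png

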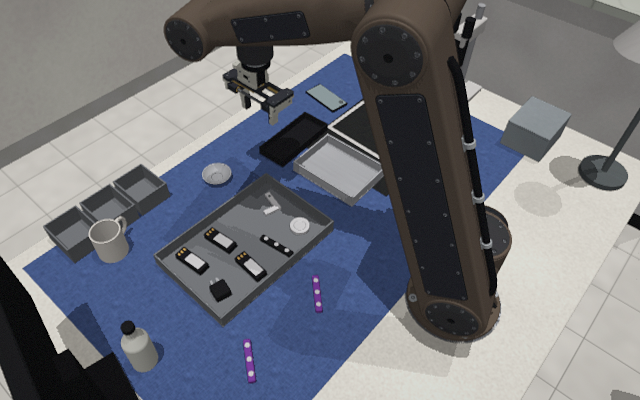

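Three batteries show in the crate (scene (408,181), (423,216), (456,211)), along with the speaker (376,187) and charger (441,177). The side view also shows the bracket (271,203) and coil (299,226). The target driver is on the mark at scene (153,243), and the look-alike at (175,157) is nearer the base. I'll look from above next.

```bash
python3 -m creep '[[[0.146,0.073,0,0,1],[0.146,0.073,0,0,1],[0.146,0.073,0,0,1],[0.146,0.073,0,0,1],[0.146,0.073,0,0,1],[0.146,0.073,0,0,1],[0.146,0.073,0,0,1],[0.146,0.073,0,0,1]]]'
python3 -m creep '[[[0.146,0.073,0,0,1],[0.146,0.073,0,0,1],[0.146,0.073,0,0,1],[0.146,0.073,0,0,1],[0,0,0,0,1],[0,0,0,0,1],[0,0,0,0,1]]]'
python3 - <<'E'
from h import *
o=telemetry.get_obs(); print({k:np.round(v,3).tolist() for k,v in o.items()})
for n in ['wrist','scene','side']:
    s=snap(n); save(s,n+'1.png')
    for q in ['battery1','tray','mark','driver','rest']:
        print(n,q,[(np.round(d['uv']).tolist(),round(d['confidence'],2),np.round(onz(s,d['uv'],0.0)[:2],3).tolist()) for d in nets.landmark_of(s,q)[:4]])
E
```

```text
clock: 2.17
tool_pos: [0.5573, -0.2348, 0.405]
orientation: [-180.0, -0.0, -90.0]
force: [1.7, -0.9, 0.2]
opening: 0.0875
gripper_force: 0.0
clock: 2.75
tool_pos: [0.4997, -0.3505, 0.4047]
orientation: [-180.0, 0.0, -90.1]
force: [-0.4, -0.3, 0.4]
opening: 0.0879
gripper_force: 0.0
{'clock': 2.75, 'joint_pos': [-16.737, 14.516, -7.872, -0.009, -67.606, 16.689], 'qvel': [1.34, -0.058, -0.039, -0.065, 0.148, -0.043], 'tau': [-1.032, -49.491, 28.86, 6.908, 0.041, 0.036], 'tool_pos': [0.5, -0.351, 0.405], 'orientation': [-179.991, 0.006, -90.051], 'force': [-0.395, -0.337, 0.399], 'moment': [0.065, -0.05, 0.016], 'gripper_force': 0.0, 'opening': 0.088}
wrist battery1 []
wrist tray [([315.0, 306.0], 0.91, [0.503, -0.153])]
wrist mark []
wrist driver [([313.0, 116.0], 0.83, [0.505, -0.423]), ([523.0, 161.0], 0.57, [0.197, -0.374])]
wrist rest []
scene battery1 [([420.0, 217.0], 0.7, [0.562, 0.278]), ([455.0, 212.0], 0.66, [0.569, 0.379]), ([405.0, 184.0], 0.55, [0.443, 0.279]), ([262.0, 229.0], 0.55, [0.5, -0.148])]
scene tray [([259.0, 228.0], 0.92, [0.497, -0.155])]
scene mark []
scene driver [([179.0, 157.0], 0.96, [0.187, -0.362]), ([156.0, 252.0], 0.92, [0.508, -0.421])]
scene rest [([263.0, 300.0], 0.6, [0.696, -0.171])]
side battery1 [([191.0, 264.0], 0.95, [0.58, 0.377]), ([220.0, 244.0], 0.71, [0.57, 0.279]), ([252.0, 266.0], 0.56, [0.455, 0.273]), ([296.0, 138.0], 0.45, [0.706, -0.178])]
side tray [([338.0, 168.0], 0.82, [0.514, -0.164])]
side mark []
side driver [([389.0, 126.0], 0.48, [0.511, -0.439]), ([191.0, 263.0], 0.48, [0.581, 0.375])]
side rest [([293.0, 142.0], 0.94, [0.703, -0.16])]
```

View pics/wrist1.png

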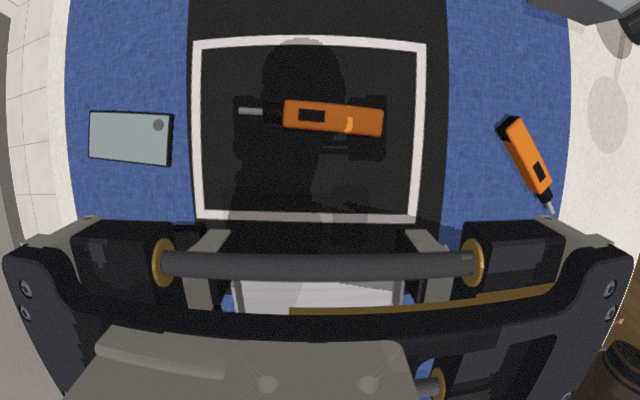

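The wrist view shows the tape rectangle with its inside corners near (201,47), (418,50), (413,212) and (204,211). The driver handle runs from (283,115) to (384,122) with the bit to the left (+x), and the look-alike is at (525,160). Next I'll build orthographic maps for exact poses.

```bash
cat >> h.py <<'E'
def ortho(s,z,x0,x1,y0,y1,mm=1.0,img=None):
    """map picture to plane z; rows ~ x (x0 top), cols ~ y (y0 left)"""
    xs=np.arange(x0,x1,mm/1000); ys=np.arange(y0,y1,mm/1000); X,Y=np.meshgrid(xs,ys,indexing='ij')
    P=np.stack([X,Y,np.full_like(X,z)],-1).reshape(-1,3)
    if 'mount' in s:
        M=np.array(s['mount']); T=np.eye(4); T[:3,:3]=R.from_euler('xyz',s['o']['orientation'],degrees=True).as_matrix(); T[:3,3]=s['o']['tool_pos']
        W=np.linalg.inv(T@M); c=P@W[:3,:3].T+W[:3,3]; r=np.hypot(c[:,0],c[:,1]); th=np.arctan2(r,c[:,2])
        u=s['cx']+s['fx']*th*c[:,0]/r; v=s['cy']+s['fy']*th*c[:,1]/r
    else:
        uv=cv2.projectPoints(P,np.array(s['rvec'],float),np.array(s['tvec'],float),np.array([[s['fx'],0,s['cx']],[0,s['fy'],s['cy']],[0,0,1.]]),None)[0].reshape(-1,2); u,v=uv.T
    im=s['frame'] if img is None else img
    return cv2.remap(im,u.reshape(X.shape).astype(np.float32),v.reshape(X.shape).astype(np.float32),cv2.INTER_LINEAR)
def rect(m,x0,y0,mm=1.0):
    """largest blob -> centre x,y, long, short (mm), angle of long axis from world x (deg)"""
    m=m.astype(np.uint8); c=max(cv2.findContours(m,cv2.RETR_EXTERNAL,cv2.CHAIN_APPROX_NONE)[0],key=cv2.contourArea)
    b=cv2.boxPoints(cv2.minAreaRect(c))*mm; e=[b[1]-b[0],b[2]-b[1]]; e.sort(key=np.linalg.norm)
    C=b.mean(0)/1000; d=e[1]; a=(np.degrees(np.arctan2(d[0],d[1]))) # d=(cols=y, rows=x)
    a=np.degrees(np.arctan2(d[0],d[1])); a=(a+90)%180-90
    return [round(float(v),4) for v in (x0+C[1],y0+C[0],np.linalg.norm(e[1])+mm,np.linalg.norm(e[0])+mm,a)]
E
python3 - <<'E'
from h import *
import warnings
w=snap('wrist'); sc=snap('scene'); sd=snap('side')
def white(f): h=cv2.cvtColor(f,cv2.COLOR_RGB2HSV); return (h[...,2]>120)&(h[...,1]<60)
def orange(f): h=cv2.cvtColor(f,cv2.COLOR_RGB2HSV); return (h[...,0]<20)&(h[...,1]>150)&(h[...,2]>80)
for s in (w,sc):
    B=(0.3,0.7,-0.56,-0.25)
    f=ortho(s,0,*B); m=white(f).astype(np.uint8)
    n,l,st,ce=cv2.connectedComponentsWithStats(1-m,connectivity=4)
    for i in range(1,n):
        if 40000<st[i,4]<75000 and st[i,2]<260: print(s['n'],'hole',st[i].tolist(),rect(l==i,B[0],B[2]))
    for z in (0.0,0.032):
        f=ortho(s,z,*B); print(s['n'],z,'driver',rect(orange(f),B[0],B[2]))
save({'frame':ortho(w,0,0.3,0.7,-0.56,-0.1)},'ortho1.png')
for s in (w,sc,sd):
  for q,z,B in (('tray',0.04,(0.3,0.8,-0.35,0.1)),('rest',0.03,(0.5,0.9,-0.4,0.05)),('driver',0.032,(0.35,0.65,-0.55,-0.25)),('dish',.022,(.6,.9,0,.3))):
    for d in nets.masks_of(s,q)[:2]:
        m=ortho(s,z,*B,img=d['region'].astype(np.uint8)*255)>127
        if m.sum()>500: print(s['n'],q,round(d['confidence'],2),np.round(d['uv']),rect(m,B[0],B[2]))
a=nets.find_in(w,'driver')[0]['uv']
E
```

```text
wrist hole [44, 75, 221, 279, 58821] [0.5137, -0.4052, 275.199, 218.0575, -1.273]
wrist 0.0 driver [0.48, -0.4206, 125.676, 36.6513, -5.553]
wrist 0.032 driver [0.4816, -0.4207, 115.2405, 33.4612, -5.5275]
scene 0.0 driver [0.4676, -0.427, 135.2892, 45.0834, -5.5722]
scene 0.032 driver [0.4891, -0.4146, 130.2158, 43.4812, -5.5722]
wrist tray 0.71 [309. 295.] [0.4992, -0.1929, 231.2409, 52.7236, 0.9094]
wrist rest 0.92 [189. 232.] [0.6657, -0.2725, 51.1843, 39.238, 1.4321]
wrist driver 0.78 [324. 115.] [0.5066, -0.4229, 166.797, 33.6086, -5.0425]
scene tray 0.84 [257. 230.] [0.5079, -0.1523, 257.8513, 175.1319, 1.3426]
scene rest 0.96 [262. 298.] [0.7038, -0.1642, 233.2508, 113.2429, -87.8114]
scene driver 0.71 [155. 245.] [0.5139, -0.4154, 178.056, 43.6357, -4.1347]
scene dish 0.9 [389. 294.] [0.7624, 0.1163, 88.6332, 86.4856, -17.354]
side tray 0.93 [341. 168.] [0.4915, -0.137, 249.3922, 205.6148, 1.7761]
side rest 0.94 [294. 138.] [0.6894, -0.1528, 254.9809, 126.1702, -87.9546]
side driver 0.75 [379. 121.] [0.5231, -0.4026, 93.9557, 50.0841, -34.3803]
side dish 0.93 [214. 174.] [0.763, 0.1185, 89.6493, 89.4973, -8.7462]
```

```bash
python3 -m creep '[[[0.178,0.026,0,0,1],[0.177,0.026,0,0,1],[0,0,0,-0.078,1],[0,0,0,-0.078,1],[0,0,0,-0.078,1],[0,0,0,-0.078,1],[0,0,0,-0.078,1],[0,0,0,-0.078,1]]]' | tail -0
python3 -m creep '[[[0,0,0.13,-0.078,1],[0,0,0.13,-0.078,1],[0,0,0.13,-0.078,1],[0,0,0.13,-0.078,1],[0,0,0.13,-0.078,1],[0,0,0.125,-0.078,1],[0,0,0,0,1],[0,0,0,0,1]]]'
python3 - <<'E'
from h import *
w=snap('wrist'); save(w,'wrist2.png')
def orange(f): h=cv2.cvtColor(f,cv2.COLOR_RGB2HSV); return (h[...,0]<20)&(h[...,1]>150)&(h[...,2]>60)
B=(0.3,0.7,-0.56,-0.25)
print(w['o']['tool_pos'],w['o']['orientation'],rect(orange(ortho(w,.032,*B)),B[0],B[2]))
E
```

```text
clock: 5.78
tool_pos: [0.4891, -0.4214, 0.2487]
orientation: [-180.0, 0.2, -6.0]
force: [0.4, -0.4, -0.1]
opening: 0.0881
gripper_force: 0.0
[ 0.48914269 -0.42137209  0.24873634] [-1.79958989e+02  1.70986436e-01 -5.97561066e+00] [0.5025, -0.4232, 76.6577, 33.1403, -5.4403]Exception ignored on flushing sys.stdout:
BrokenPipeError: [Errno 32] Broken pipe
```

View pics/wrist2.png

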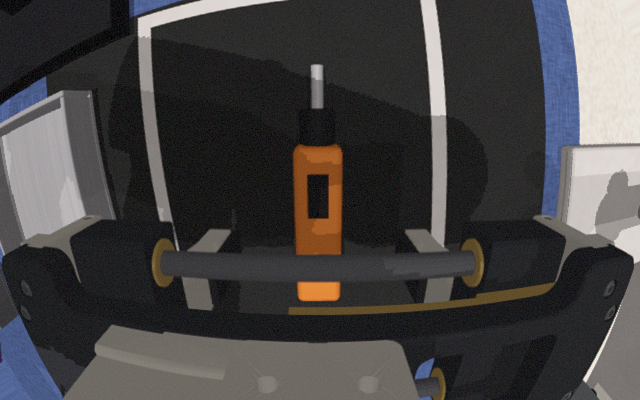

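The driver is centred between the fingers (handle axis at column 318, fingers at 205 and 430). I'll descend, grip and lift.

```bash
python3 -m creep '[[[0,0,0.1,0,1],[0,0,0.1,0,1],[0,0,0.08,0,1],[0,0,0.055,0,1],[0,0,0,0,1],[0,0,0,0,0],[0,0,0,0,0],[0,0,0,0,0]]]'
python3 -m creep '[[[0,0,0,0,0],[0,0,0,0,0],[0,0,0,0,0],[0,0,-0.03,0,0],[0,0,-0.1,0,0],[0,0,-0.15,0,0],[0,0,-0.15,0,0],[0,0,-0.1,0,0]]]'
python3 - <<'E'
from h import *
sc=snap('scene');sd=snap('side'); save(sc,'scene2.png')
for s in (sc,sd):
  for z in (0.03,):
    B=(0.5,0.9,-0.4,0.05)
    for d in nets.masks_of(s,'rest')[:1]:
        m=ortho(s,z,*B,img=d['region'].astype(np.uint8)*255)>127
        print(s['n'],rect(m,B[0],B[2])); m=ortho(s,0,*B,img=d['region'].astype(np.uint8)*255)>127
        print(s['n'],rect(m,B[0],B[2]))
E
```

```text
clock: 6.5
tool_pos: [0.49, -0.4217, 0.1843]
orientation: [179.9, -0.1, -5.8]
force: [0.2, -0.4, 0.1]
opening: 0.0729
gripper_force: 0.0
clock: 7.17
tool_pos: [0.4898, -0.4217, 0.2921]
orientation: [179.9, -0.1, -5.7]
force: [1.5, -1.1, -0.1]
opening: 0.0198
gripper_force: 0.0
scene [0.7047, -0.1641, 232.9002, 115.4219, -87.7543]
scene [0.6925, -0.1663, 240.9038, 120.0614, -87.5104]
side [0.6902, -0.1524, 257.6831, 126.859, -87.4362]
side [0.7128, -0.1767, 264.3172, 129.9743, -87.4831]
```

The fingers were still closing when I lifted, so the grasp missed. I'll reopen, check the driver and try again with more closing time.

```bash
python3 -m creep '[[[0,0,0,0,1],[0,0,0,0,1],[0,0,0,0,1],[0,0,0,0,1],[0,0,0,0,1],[0,0,0,0,1],[0,0,0,0,1],[0,0,0,0,1]]]'
python3 - <<'E'
from h import *
w=snap('wrist'); sc=snap('scene')
def orange(f): h=cv2.cvtColor(f,cv2.COLOR_RGB2HSV); return (h[...,0]<20)&(h[...,1]>150)&(h[...,2]>60)
B=(0.3,0.7,-0.56,-0.25)
print(w['o']['tool_pos'],w['o']['orientation'],w['o']['opening'])
for s in (w,sc): print(rect(orange(ortho(s,.032,*B)),B[0],B[2]))
E
```

```text
clock: 8.03
tool_pos: [0.4894, -0.4214, 0.2886]
orientation: [-180.0, 0.0, -5.8]
force: [-0.1, -0.1, 0.8]
opening: 0.0521
gripper_force: 0.0
[ 0.48939538 -0.42142695  0.28856624] [-1.79997217e+02  5.56733210e-03 -5.75990108e+00] 0.05206911280766268
[0.4935, -0.4223, 94.8136, 33.4721, -5.4403]
[0.4906, -0.414, 131.8442, 46.0975, -4.3987]
```

```bash
python3 -m creep '[[[0,0,0.06,0,0.7],[0,0,0.12,0,0.7],[0,0,0.12,0,0.7],[0,0,0.12,0,0.7],[0,0,0.08,0,0.7],[0,0,0.038,0,0.7],[0,0,0,0,0.7],[0,0,0,0,0]]]'
python3 -m creep '[[[0,0,0,0,0],[0,0,0,0,0],[0,0,0,0,0],[0,0,0,0,0],[0,0,0,0,0],[0,0,0,0,0],[0,0,0,0,0],[0,0,0,0,0]]]'
python3 -m creep '[[[0,0,0,0,0],[0,0,0,0,0],[0,0,-0.05,0,0],[0,0,-0.1,0,0],[0,0,-0.15,0,0],[0,0,-0.15,0,0],[0,0,-0.1,0,0],[0,0,0,0,0]]]'
```

```text
clock: 8.8
tool_pos: [0.4895, -0.4215, 0.1808]
orientation: [180.0, 0.0, -5.7]
force: [0.5, 0.1, -0.4]
opening: 0.0587
gripper_force: 0.0
clock: 9.47
tool_pos: [0.4895, -0.4215, 0.1813]
orientation: [180.0, -0.0, -5.8]
force: [-0.1, 0.9, 3.2]
opening: 0.0319
gripper_force: 30.0
clock: 10.13
tool_pos: [0.4905, -0.4221, 0.2966]
orientation: [179.8, -0.4, -5.7]
force: [-0.1, -0.5, -1.1]
opening: 0.032
gripper_force: 30.0
```

View pics/scene2.png

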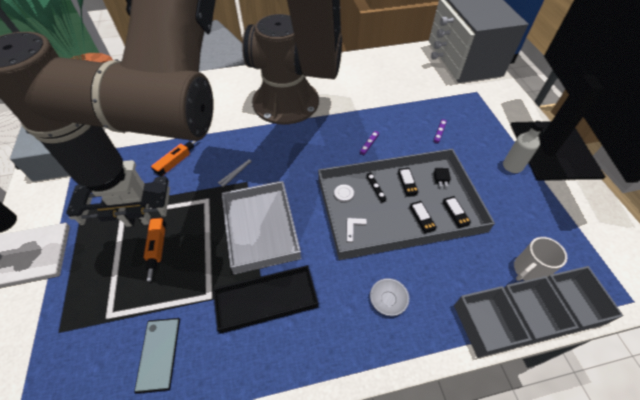

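The driver is held (opening 32 mm, 30 N). The rest is at about (0.699, -0.1645) and turned about 2.3°, agreed by both fixed cameras. I'll carry the driver over it.

```bash
python3 -m creep '[[[0,0,0,0.076,0],[0,0,0,0.076,0],[0,0,0,0.076,0],[0,0,0,0.076,0],[0,0,0,0.076,0],[0,0,0,0.076,0],[0,0,0,0.076,0],[0,0,0,0.076,0]]]'
python3 -m creep '[[[0,0,0,0.076,0],[0,0,0,0.076,0],[0,0,0,0.076,0],[0,0,0,0.075,0],[-0.056,-0.0455,0,0,0],[-0.112,-0.091,0,0,0],[-0.112,-0.091,0,0,0],[-0.112,-0.091,0,0,0]]]'
python3 -m creep '[[[-0.112,-0.091,0,0,0],[-0.112,-0.091,0,0,0],[-0.112,-0.091,0,0,0],[-0.112,-0.091,0,0,0],[-0.112,-0.091,0,0,0],[-0.112,-0.091,0,0,0],[-0.112,-0.091,0,0,0],[-0.112,-0.091,0,0,0]]]'
python3 -m creep '[[[-0.056,-0.0455,0,0,0],[0,0,0,0,0],[0,0,0,0,0]]]'
python3 - <<'E'
from h import *
w=snap('wrist');sc=snap('scene'); save(w,'wrist3.png'); print(w['o']['tool_pos'],w['o']['orientation'],w['o']['opening'])
B=(0.5,0.9,-0.4,0.05)
for s in (w,sc):
    for d in nets.masks_of(s,'rest')[:1]:
        m=ortho(s,0.03,*B,img=d['region'].astype(np.uint8)*255)>127
        print(s['n'],rect(m,B[0],B[2]))
E
```

```text
clock: 10.8
tool_pos: [0.489, -0.4212, 0.2904]
orientation: [180.0, 0.1, -60.8]
force: [0.2, -0.8, -2.6]
opening: 0.0321
gripper_force: 30.0
clock: 11.47
tool_pos: [0.5502, -0.3394, 0.2906]
orientation: [179.9, 0.0, -87.7]
force: [0.8, 0.6, -2.1]
opening: 0.0317
gripper_force: 30.0
clock: 12.13
tool_pos: [0.6889, -0.1539, 0.2905]
orientation: [179.9, 0.0, -87.6]
force: [0.9, -0.5, -1.9]
opening: 0.0321
gripper_force: 30.0
clock: 12.38
tool_pos: [0.6971, -0.143, 0.2902]
orientation: [179.9, 0.0, -87.6]
force: [-0.8, 0.4, -2.6]
opening: 0.0318
gripper_force: 30.0
[ 0.69712611 -0.14303851  0.29018988] [ 1.79909286e+02  1.50242467e-02 -8.75920176e+01] 0.03182072574176363
wrist [0.7001, -0.2003, 160.3873, 101.3738, -87.7543]
scene [0.7053, -0.1642, 232.8882, 112.7472, -87.625]
```

View pics/wrist3.png

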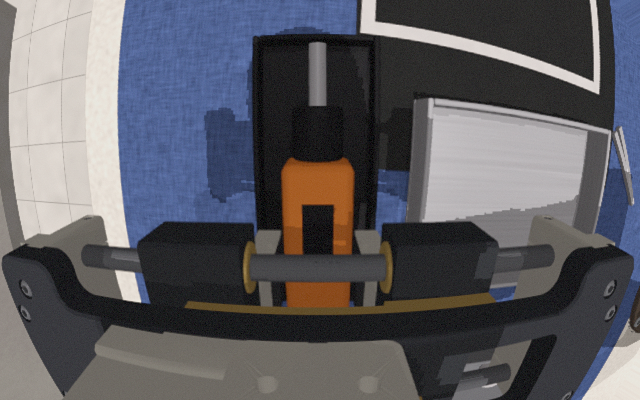

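The driver lines up with the rest, which spans columns 255–377 with the driver at 318. I'll lower it and release with a limited opening.

```bash
python3 -m creep '[[[0,-0.004,0.06,0,0],[0,0,0.11,0,0],[0,0,0.11,0,0],[0,0,0.1,0,0],[0,0,0.07,0,0],[0,0,0.035,0,0],[0,0,0.02,0,0],[0,0,0,0,0]]]'
python3 -m creep '[[[0,0,0,0,0],[0,0,0,0,0.44],[0,0,0,0,0.44],[0,0,0,0,0.44],[0,0,0,0,0.44],[0,0,-0.05,0,0.44],[0,0,-0.15,0,0.44],[0,0,-0.2,0,0.44]]]'
python3 -m creep '[[[0,0,-0.2,0,1],[0,0,-0.2,0,1],[0,0,-0.2,0,1],[0,0,0,0,1]]]'
python3 - <<'E'
from h import *
w=snap('wrist'); save(w,'wrist4.png')
E
```

```text
clock: 13.25
tool_pos: [0.6976, -0.1446, 0.1891]
orientation: [179.9, -0.0, -87.8]
force: [-0.2, 0.2, -3.3]
opening: 0.0318
gripper_force: 30.0
clock: 13.92
tool_pos: [0.6967, -0.1441, 0.2682]
orientation: [179.6, 0.0, -87.8]
force: [1.4, 0.1, -0.1]
opening: 0.0385
gripper_force: 0.0
clock: 14.25
tool_pos: [0.6992, -0.1448, 0.402]
orientation: [-179.1, -0.2, -87.7]
force: [1.1, -0.4, 2.1]
opening: 0.0596
gripper_force: 0.0
```

View pics/wrist4.png

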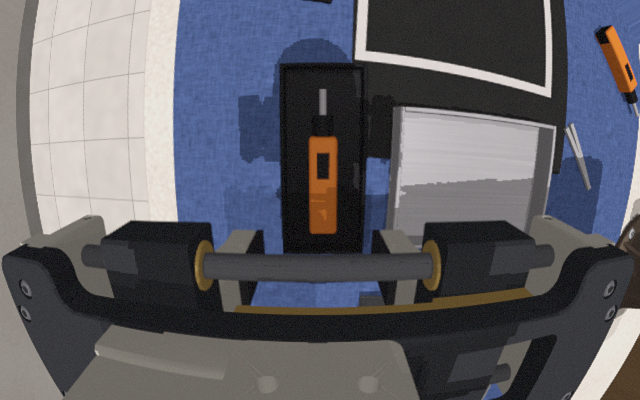

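The driver lies in the rest (handle (310–336, 137–233)). Next I'll move above the crate to measure the batteries.

```bash
python3 -m creep '[[[-0.09,0.028,0,0,1],[-0.181,0.056,0,0,1],[-0.181,0.056,0,0,1],[-0.181,0.056,0,0,1],[-0.181,0.056,0,0,1],[-0.181,0.056,0,0,1],[-0.181,0.056,0,0,1],[-0.181,0.056,0,0,1]]]'
python3 -m creep '[[[-0.181,0.056,0,0,1],[-0.181,0.056,0,0,1],[-0.181,0.056,0,0,1],[-0.181,0.056,0,0,1],[-0.181,0.056,0,0,1],[-0.181,0.056,0,0,1],[-0.181,0.056,0,0,1],[-0.09,0.028,0,0,1]]]'
python3 -m creep '[[[0,0,0,0,1],[0,0,0,0,1]]]'
python3 - <<'E'
from h import *
w=snap('wrist');sc=snap('scene');sd=snap('side'); save(w,'wrist5.png'); print(w['o']['tool_pos'],w['o']['orientation'],w['o']['opening'])
B=(0.3,0.75,0.05,0.55)
for q,z in (('battery1',.025),('charger',.031),('speaker',.021),('coil',.017),('bracket',.015),('crate',.045)):
  for s in (w,sc,sd):
    for d in nets.masks_of(s,q)[:5]:
        m=ortho(s,z,*B,img=d['region'].astype(np.uint8)*255)>127
        if m.sum()>200: print(q,s['n'],round(d['confidence'],2),np.round(d['uv']),rect(m,B[0],B[2]))
B=(0.3,0.8,-0.35,0.1)
for s in (sc,sd):
    d=nets.masks_of(s,'tray')[0]; print('tray',rect(ortho(s,.04,*B,img=d['region'].astype(np.uint8)*255)>127,B[0],B[2]))
E
```

```text
clock: 14.97
tool_pos: [0.6021, 0.1251, 0.3903]
orientation: [-180.0, 0.0, -87.8]
force: [0.9, -0.5, -0.1]
opening: 0.0877
gripper_force: 0.0
clock: 15.63
tool_pos: [0.507, 0.3948, 0.39]
orientation: [-180.0, 0.0, -87.6]
force: [0.5, -0.8, 0.5]
opening: 0.0874
gripper_force: 0.0
clock: 15.8
tool_pos: [0.5079, 0.3926, 0.3897]
orientation: [180.0, -0.0, -87.6]
force: [0.5, -0.1, 0.2]
opening: 0.0875
gripper_force: 0.0
[0.50785534 0.39261026 0.3897315 ] [ 1.79968585e+02 -3.33967025e-02 -8.76235291e+01] 0.0874764596319541
battery1 wrist 0.96 [259. 158.] [0.5739, 0.3708, 94.7231, 38.1211, 4.3987]
battery1 wrist 0.65 [265.  75.] [0.568, 0.2778, 93.8316, 37.6252, 5.6307]
battery1 scene 0.69 [409. 180.] [0.4519, 0.2773, 107.6304, 45.3463, -4.7636]
battery1 scene 0.63 [458. 208.] [0.5784, 0.3674, 102.8455, 48.2804, 3.9909]
battery1 scene 0.61 [422. 218.] [0.5733, 0.2722, 105.3894, 46.5492, 4.0283]
battery1 side 0.82 [188. 262.] [0.572, 0.377, 104.9494, 43.962, 4.0856]
battery1 side 0.69 [250. 261.] [0.4437, 0.2855, 101.3992, 42.9906, -5.7106]
battery1 side 0.52 [224. 244.] [0.5516, 0.2803, 78
[... 715 characters left out ...]
24.8069, 7.0379]
speaker side 0.22 [223. 243.] [0.5549, 0.2791, 77.1603, 43.8783, 3.1798]
coil scene 0.51 [342. 193.] [0.4478, 0.0916, 57.0257, 56.7832, -14.0363]
coil side 0.59 [300. 225.] [0.4417, 0.0972, 61.1041, 54.7401, -45.0]
bracket scene 0.69 [352. 223.] [0.5593, 0.0833, 83.2624, 46.4283, -49.1276]
crate wrist 0.96 [317. 113.] [0.5084, 0.3053, 272.09, 270.8494, 88.6196]
crate scene 0.74 [396. 205.] [0.5174, 0.2441, 396.6337, 294.8004, 88.5471]
crate side 0.77 [250. 248.] [0.498, 0.2523, 408.7719, 296.2149, 89.326]
crate side 0.25 [189. 263.] [0.558, 0.3847, 105.1025, 46.8315, 7.9893]
tray [0.5085, -0.1516, 252.9654, 172.3354, 1.5074]
tray [0.4901, -0.1387, 251.5875, 210.1296, 1.4595]
```

View pics/wrist5.png

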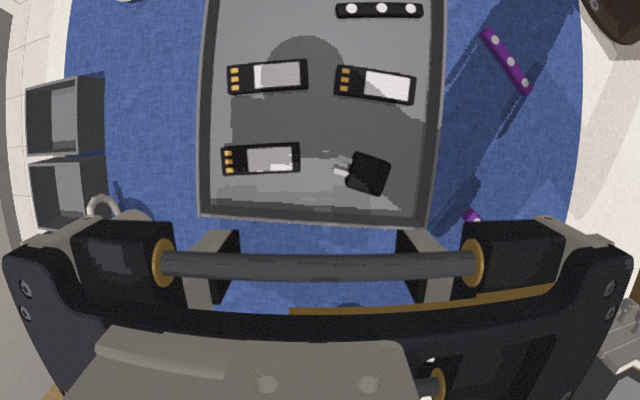

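The view shows batteries at (263,76), (375,85) and (260,159), the charger at (368,172) and the speaker at (380,10). Both purple bars lie outside the crate. I'll go for battery A at (0.574, 0.3725) with a turn of 4.2°.

```bash
python3 -m creep '[[[0.057,-0.163,0,0,0.7],[0.057,-0.163,0,0,0.7],[0,0,0,-0.0785,0.7],[0,0,0,-0.0785,0.7],[0,0,0,-0.0785,0.7],[0,0,0,-0.0785,0.7],[0,0,0,-0.0785,0.7],[0,0,0,-0.0785,0.7]]]' 
python3 -m creep '[[[0,0,0.1,-0.0785,0.7],[0,0,0.1,-0.0785,0.7],[0,0,0.1,-0.0785,0.7],[0,0,0.1,-0.0785,0.7],[0,0,0.1,-0.0785,0.7],[0,0,0.1,-0.0785,0.7],[0,0,0,-0.0785,0.7],[0,0,0,0,0.7]]]'
python3 - <<'E'
from h import *
w=snap('wrist'); print(w['o']['tool_pos'],w['o']['orientation'],w['o']['opening'])
B=(0.4,0.75,0.05,0.55)
for d in nets.masks_of(w,'battery1')[:5]:
        m=ortho(w,.025,*B,img=d['region'].astype(np.uint8)*255)>127
        if m.sum()>200: print(round(d['confidence'],2),np.round(d['uv']),rect(m,B[0],B[2]))
E
```

```text
clock: 17.62
tool_pos: [0.5748, 0.3713, 0.3899]
orientation: [180.0, -0.0, -45.0]
force: [-0.5, 0.2, -0.3]
opening: 0.0616
gripper_force: 0.0
clock: 18.28
tool_pos: [0.5744, 0.3711, 0.2683]
orientation: [179.9, 0.1, 4.4]
force: [-0.4, -0.2, -0.5]
opening: 0.0616
gripper_force: 0.0
[0.57444802 0.37108742 0.2683118 ] [1.79881499e+02 1.26534824e-01 4.42223000e+00] 0.06159520963427698
0.78 [316. 196.] [0.5798, 0.3719, 86.8786, 35.6723, 4.844]
0.62 [426. 196.] [0.5824, 0.2812, 71.4908, 40.5229, 5.0424]
```

```bash
python3 -m creep '[[[0,-0.004,0.1,0,0.7],[0,0,0.12,0,0.7],[0,0,0.1,0,0.7],[0,0,0.06,0,0.7],[0,0,0.037,0,0.7],[0,0,0,0,0.7],[0,0,0,0,0],[0,0,0,0,0]]]'
python3 -m creep '[[[0,0,0,0,0],[0,0,0,0,0],[0,0,0,0,0],[0,0,0,0,0],[0,0,0,0,0],[0,0,0,0,0],[0,0,0,0,0],[0,0,0,0,0]]]'
python3 -m creep '[[[0,0,-0.05,0,0],[0,0,-0.1,0,0],[0,0,-0.15,0,0],[0,0,-0.15,0,0],[0,0,-0.1,0,0],[0,0,-0.05,0,0],[0,0,0,0,0],[0,0,0,0,0]]]'
python3 - <<'E'
from h import *
sc=snap('scene');sd=snap('side')
B=(0.3,0.8,-0.35,0.1)
for s in (sc,sd):
    d=nets.masks_of(s,'tray')[0]; print('tray',[rect(ortho(s,z,*B,img=d['region'].astype(np.uint8)*255)>127,B[0],B[2]) for z in (0,.04)])
E
```

```text
clock: 19.05
tool_pos: [0.5752, 0.3726, 0.1881]
orientation: [-179.9, -0.1, 4.1]
force: [-0.2, 1.0, 0.0]
opening: 0.0529
gripper_force: 0.0
clock: 19.72
tool_pos: [0.5748, 0.3723, 0.1875]
orientation: [-180.0, -0.0, 4.1]
force: [-1.6, -0.3, 5.5]
opening: 0.0334
gripper_force: 30.0
clock: 20.38
tool_pos: [0.5743, 0.3719, 0.3062]
orientation: [-180.0, 0.0, 4.1]
force: [-0.0, -1.1, -1.1]
opening: 0.0338
gripper_force: 30.0
tray [[0.4831, -0.1545, 268.2229, 183.6216, 1.273], [0.5092, -0.1518, 255.1347, 175.3707, 0.9878]]
tray [[0.5152, -0.1674, 261.6538, 213.3001, 1.1573], [0.4922, -0.1354, 252.5496, 205.289, 1.1935]]
```

```bash
python3 -m creep '[[[-0.026,0.08,0,0.031,0],[-0.052,0.16,0,0,0],[-0.052,0.16,0,0,0],[-0.052,0.16,0,0,0],[-0.052,0.16,0,0,0],[-0.052,0.16,0,0,0],[-0.052,0.16,0,0,0],[-0.052,0.16,0,0,0]]]'
python3 -m creep '[[[-0.052,0.16,0,0,0],[-0.052,0.16,0,0,0],[-0.052,0.16,0,0,0],[-0.052,0.16,0,0,0],[-0.052,0.16,0,0,0],[-0.052,0.16,0,0,0],[-0.052,0.16,0,0,0],[-0.052,0.16,0,0,0]]]'
python3 -m creep '[[[-0.026,0.08,0,0,0],[0,0,0,0,0],[0,0,0,0,0]]]'
python3 - <<'E'
from h import *
w=snap('wrist'); save(w,'wrist6.png'); print(w['o']['tool_pos'],w['o']['orientation'],w['o']['opening'])
B=(0.3,0.8,-0.35,0.1)
for d in nets.masks_of(w,'tray')[:1]:
        m=ortho(w,.04,*B,img=d['region'].astype(np.uint8)*255)>127
        print(round(d['confidence'],2),np.round(d['uv']),rect(m,B[0],B[2]))
E
```

```text
clock: 21.25
tool_pos: [0.502, 0.1286, 0.3057]
orientation: [179.9, 0.1, 1.3]
force: [0.6, -1.1, -1.1]
opening: 0.0338
gripper_force: 30.0
clock: 21.92
tool_pos: [0.4246, -0.129, 0.3061]
orientation: [180.0, 0.1, 1.3]
force: [0.1, 0.6, -1.2]
opening: 0.0339
gripper_force: 30.0
clock: 22.17
tool_pos: [0.4202, -0.1446, 0.306]
orientation: [180.0, 0.1, 1.2]
force: [0.0, 0.2, -1.3]
opening: 0.0337
gripper_force: 30.0
[ 0.42021516 -0.14458817  0.30602242] [1.79998469e+02 7.26649851e-02 1.16435962e+00] 0.03370423064179619
0.8 [332. 102.] [0.4927, -0.1529, 203.6922, 172.248, 2.0454]
```

View pics/wrist6.png

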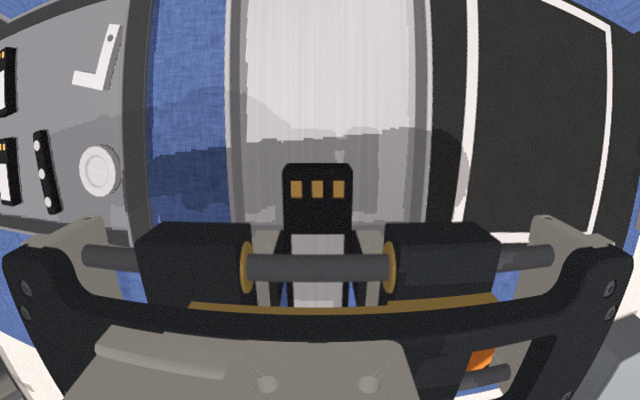

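The tray centre is confirmed at about (0.498, -0.152), with battery A held over it at (317,200). I'll place it.

```bash
python3 -m creep '[[[0.133,0.04,0,0,0],[0,0,0.08,0,0],[0,0,0.13,0,0],[0,0,0.13,0,0],[0,0,0.12,0,0],[0,0,0.08,0,0],[0,0,0.04,0,0],[0,0,0.01,0,0]]]'
python3 -m creep '[[[0,0,0,0,0],[0,0,0,0,0.6],[0,0,0,0,0.6],[0,0,0,0,0.6],[0,0,0,0,0.6],[0,0,-0.1,0,0.7],[0,0,-0.2,0,0.7],[0,0,-0.2,0,0.7]]]'
python3 -m creep '[[[0,0,-0.2,0,0.7],[0,0,0,0,0.7],[0,0,0,0,0.7]]]'
python3 - <<'E'
from h import *
w=snap('scene'); wr=snap('wrist'); save(w,'scene7.png'); 
for s in (w,wr):
  for d in nets.masks_of(s,'battery1')[:5]:
    for B,z in (((0.35,0.75,0.05,0.55),.025),((0.3,0.8,-0.35,0.05),.025)):
        m=ortho(s,z,*B,img=d['region'].astype(np.uint8)*255)>127
        if m.sum()>200: print(s['n'],round(d['confidence'],2),np.round(d['uv']),rect(m,B[0],B[2]))
E
```

```text
clock: 22.93
tool_pos: [0.4474, -0.1503, 0.1874]
orientation: [180.0, 0.2, 1.4]
force: [-2.7, 0.3, 3.1]
opening: 0.0334
gripper_force: 30.0
clock: 23.6
tool_pos: [0.4468, -0.1512, 0.2893]
orientation: [180.0, 0.2, 1.3]
force: [1.2, 0.1, -0.1]
opening: 0.0607
gripper_force: 0.0
clock: 23.85
tool_pos: [0.4481, -0.1512, 0.3318]
orientation: [-180.0, -0.4, 1.3]
force: [0.5, 0.4, -1.5]
opening: 0.061
gripper_force: 0.0
scene 0.95 [423. 218.] [0.5736, 0.2723, 101.2002, 46.6638, 3.7314]
scene 0.71 [259. 208.] [0.4538, -0.1497, 106.9073, 37.5002, 1.5481]
wrist 0.88 [ 19. 185.] [0.4479, 0.2677, 97.0902, 62.4363, -3.3019]
wrist 0.79 [ 12. 103.] [0.568, 0.2653, 96.6296, 63.7585, 6.009]
wrist 0.67 [318. 187.] [0.4485, -0.1508, 93.5795, 35.4469, 3.1798]
```

```bash
python3 -m creep '[[[0.027,-0.0885,0,0,0.7],[0.054,-0.177,0,0,0.7],[0.054,-0.177,0,0,0.7],[0.054,-0.177,0,0,0.7],[0.054,-0.177,0,0,0.7],[0.054,-0.177,0,0,0.7],[0.054,-0.177,0,0,0.7],[0.054,-0.177,0,0,0.7]]]'
python3 -m creep '[[[0.054,-0.177,0,0,0.7],[0.054,-0.177,0,0,0.7],[0.054,-0.177,0,0,0.7],[0.054,-0.177,0,0,0.7],[0.027,-0.0885,0.13,-0.036,0.7],[0,0,0.13,0,0.7],[0,0,0.13,0,0.7],[0,0,0,0,0.7]]]'
python3 - <<'E'
from h import *
w=snap('wrist'); print(w['o']['tool_pos'],w['o']['orientation'],w['o']['opening'])
B=(0.35,0.75,0.05,0.55)
for d in nets.masks_of(w,'battery1')[:5]:
        m=ortho(w,.025,*B,img=d['region'].astype(np.uint8)*255)>127
        if m.sum()>200: print(round(d['confidence'],2),np.round(d['uv']),rect(m,B[0],B[2]))
E
```

```text
clock: 24.72
tool_pos: [0.5224, 0.1179, 0.3272]
orientation: [179.9, 0.1, 1.3]
force: [1.5, -0.2, -0.8]
opening: 0.0615
gripper_force: 0.0
clock: 25.38
tool_pos: [0.5653, 0.2755, 0.2433]
orientation: [179.6, 0.6, 4.5]
force: [-1.6, 0.0, -1.2]
opening: 0.0612
gripper_force: 0.0
[0.56531663 0.27550535 0.2433077 ] [179.63925038   0.57774395   4.51147328] 0.06123398387868541
0.65 [313. 197.] [0.5771, 0.2771, 78.8607, 35.4941, 5.1944]
```

```bash
python3 -m creep '[[[0.014,-0.005,0.08,-0.004,0.7],[0,0,0.1,0,0.7],[0,0,0.07,0,0.7],[0,0,0.034,0,0.7],[0,0,0,0,0.7],[0,0,0,0,0],[0,0,0,0,0],[0,0,0,0,0]]]'
python3 -m creep '[[[0,0,0,0,0],[0,0,0,0,0],[0,0,0,0,0],[0,0,0,0,0],[0,0,0,0,0],[0,0,0,0,0],[0,0,0,0,0],[0,0,0,0,0]]]'
python3 -m creep '[[[0,0,-0.05,0,0],[0,0,-0.1,0,0],[0,0,-0.15,0,0],[0,0,-0.15,0,0],[0,0,-0.1,0,0],[0,0,-0.05,0,0],[0,0,0,0,0],[0,0,0,0,0]]]'
```

```text
clock: 26.15
tool_pos: [0.5706, 0.278, 0.1954]
orientation: [-179.9, -0.1, 4.9]
force: [-0.8, 0.1, -0.3]
opening: 0.0468
gripper_force: 0.0
clock: 26.82
tool_pos: [0.5703, 0.2778, 0.1946]
orientation: [-180.0, -0.0, 4.9]
force: [-1.8, -1.0, 5.8]
opening: 0.0337
gripper_force: 30.0
clock: 27.48
tool_pos: [0.5698, 0.2776, 0.3134]
orientation: [-180.0, 0.0, 4.9]
force: [0.3, 1.3, -2.3]
opening: 0.0335
gripper_force: 30.0
```

View pics/scene7.png

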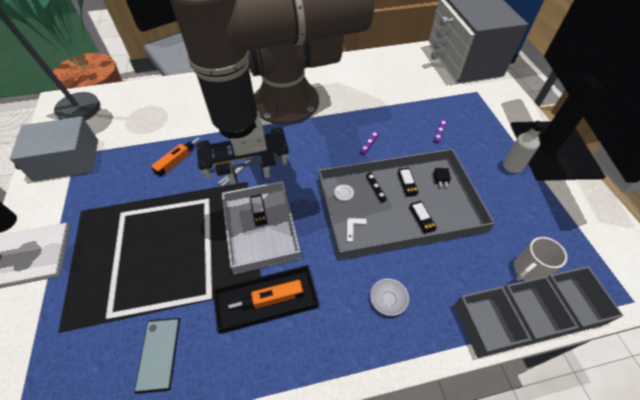

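Battery A is in the tray at (259,208), and the driver is still in the rest. Battery B is gripped, so I'll carry it to tray position (+53,+33).

```bash
python3 -m creep '[[[0,0,0,0.04,0],[-0.007,0.09,0,0,0],[-0.013,0.18,0,0,0],[-0.013,0.18,0,0,0],[-0.013,0.18,0,0,0],[-0.013,0.18,0,0,0],[-0.013,0.18,0,0,0],[-0.013,0.18,0,0,0]]]'
python3 -m creep '[[[-0.013,0.18,0,0,0],[-0.013,0.18,0,0,0],[-0.013,0.18,0,0,0],[-0.013,0.18,0,0,0],[-0.006,0.085,0,0,0],[0,0,0,0,0],[0,0,0,0,0],[0,0,0,0,0]]]'
python3 - <<'E'
from h import *
w=snap('wrist'); print(w['o']['tool_pos'],w['o']['orientation'],w['o']['opening'])
for s in (w,snap('scene')):
  B=(0.3,0.8,-0.35,0.1)
  for d in nets.masks_of(s,'tray')[:1]:
        m=ortho(s,.04,*B,img=d['region'].astype(np.uint8)*255)>127
        print(round(d['confidence'],2),np.round(d['uv']),rect(m,B[0],B[2]))
E
```

```text
clock: 28.15
tool_pos: [0.5573, 0.0413, 0.3119]
orientation: [179.9, 0.2, 1.3]
force: [-0.1, 0.5, -1.6]
opening: 0.0336
gripper_force: 30.0
clock: 28.82
tool_pos: [0.5501, -0.1179, 0.3125]
orientation: [-180.0, 0.1, 1.3]
force: [-0.3, -1.1, -1.3]
opening: 0.0333
gripper_force: 30.0
[ 0.55005492 -0.11786875  0.31251662] [-1.79993831e+02  1.29592624e-01  1.27291596e+00] 0.03329602263800368
0.82 [372. 163.] [0.5681, -0.1505, 171.393, 96.0201, -89.0452]
0.7 [253. 243.] [0.5455, -0.1505, 178.0, 174.0, 0.0]
```

```bash
python3 -m creep '[[[0,0,0.08,0,0],[0,0,0.13,0,0],[0,0,0.13,0,0],[0,0,0.12,0,0],[0,0,0.08,0,0],[0,0,0.035,0,0],[0,0,0.008,0,0],[0,0,0,0,0]]]'
python3 -m creep '[[[0,0,0,0,0],[0,0,0,0,0.46],[0,0,0,0,0.46],[0,0,0,0,0.46],[0,0,-0.03,0,0.46],[0,0,-0.1,0,0.46],[0,0,-0.2,0,0.46],[0,0,-0.2,0,0.7]]]'
python3 -m creep '[[[0,0,-0.2,0,0.7],[0,0,0,0,0.7],[0,0,0,0,0.7]]]'
python3 - <<'E'
from h import *
w=snap('scene'); wr=snap('wrist'); sd=snap('side')
print(wr['o']['tool_pos'],wr['o']['orientation'])
for s in (w,wr,sd):
  for d in nets.masks_of(s,'battery1')[:5]:
    for B,z in (((0.35,0.75,0.05,0.55),.025),((0.3,0.8,-0.35,0.05),.025)):
        m=ortho(s,z,*B,img=d['region'].astype(np.uint8)*255)>127
        if m.sum()>200: print(s['n'],round(d['confidence'],2),np.round(d['uv']),rect(m,B[0],B[2]))
E
```

```text
clock: 29.68
tool_pos: [0.5509, -0.1174, 0.1974]
orientation: [180.0, 0.0, 1.4]
force: [0.5, 0.5, -0.9]
opening: 0.0336
gripper_force: 30.0
clock: 30.35
tool_pos: [0.5499, -0.1179, 0.3041]
orientation: [180.0, 0.2, 1.3]
force: [1.7, 0.7, 0.1]
opening: 0.0431
gripper_force: 0.0
clock: 30.6
tool_pos: [0.551, -0.1178, 0.3471]
orientation: [-180.0, -0.4, 1.3]
force: [-0.7, -0.1, -0.7]
opening: 0.0593
gripper_force: 0.0
[ 0.55033277 -0.11784608  0.34493343] [-1.79965135e+02 -1.74157861e-01  1.29186714e+00]
scene 0.98 [276. 239.] [0.5528, -0.1168, 99.2584, 37.1472, 1.5275]
scene 0.76 [404. 182.] [0.4527, 0.2769, 106.3043, 40.4514, -5.2624]
scene 0.67 [260. 213.] [0.4585, -0.1485, 100.0, 38.0, 0.0]
wrist 0.9 [317. 187.] [0.5521, -0.1174, 94.9138, 35.8965, 2.454]
wrist 0.72 [ 46. 227.] [0.4901, 0.2665, 58.3844, 22.1766, -85.2364]
wrist 0.68 [345. 283.] [0.428, -0.151, 35.0, 33.0, -90.0]
side 0.81 [251. 265.] [0.4426, 0.2872, 102.3762, 43.6266, -6.3402]
side 0.77 [349. 179.] [0.4445, -0.1405, 94.0, 50.0, 0.0]
side 0.7 [318. 167.] [0.5465, -0.106, 99.7029, 48.4268, 0.9548]
```

```bash
python3 -m creep '[[[-0.021,-0.091,0,0,0.7],[-0.043,-0.182,0,0,0.7],[-0.043,-0.182,0,0,0.7],[-0.043,-0.182,0,0,0.7],[-0.043,-0.182,0,0,0.7],[-0.043,-0.182,0,0,0.7],[-0.043,-0.182,0,0,0.7],[-0.043,-0.182,0,0,0.7]]]'
python3 -m creep '[[[-0.043,-0.182,0,0,0.7],[-0.043,-0.182,0,0,0.7],[-0.043,-0.182,0,0,0.7],[-0.021,-0.091,0,0,0.7],[0,0,0.16,0.072,0.7],[0,0,0.17,0,0.7],[0,0,0.17,0,0.7],[0,0,0,0,0.7]]]'
python3 - <<'E'
from h import *
w=snap('wrist'); print(w['o']['tool_pos'],w['o']['orientation'],w['o']['opening'])
B=(0.35,0.75,0.05,0.55)
for d in nets.masks_of(w,'battery1')[:5]:
        m=ortho(w,.025,*B,img=d['region'].astype(np.uint8)*255)>127
        if m.sum()>200: print(round(d['confidence'],2),np.round(d['uv']),rect(m,B[0],B[2]))
E
```

```text
clock: 31.57
tool_pos: [0.479, 0.1552, 0.3426]
orientation: [179.9, 0.1, 1.3]
force: [0.4, -0.3, 0.4]
opening: 0.061
gripper_force: 0.0
clock: 32.23
tool_pos: [0.445, 0.2784, 0.2368]
orientation: [179.5, 0.4, -5.2]
force: [-0.9, -0.9, -1.2]
opening: 0.0613
gripper_force: 0.0
[0.44496324 0.278448   0.23681768] [179.47891562   0.41003172  -5.22702435] 0.06134926499530333
0.68 [311. 200.] [0.4582, 0.2793, 74.4135, 35.4688, -4.1849]
```

```bash
python3 -m creep '[[[0.008,-0.006,0.08,0,0.7],[0,0,0.1,0,0.7],[0,0,0.06,0,0.7],[0,0,0.03,0,0.7],[0,0,0,0,0.7],[0,0,0,0,0],[0,0,0,0,0],[0,0,0,0,0]]]'
python3 -m creep '[[[0,0,0,0,0],[0,0,0,0,0],[0,0,0,0,0],[0,0,0,0,0],[0,0,0,0,0],[0,0,0,0,0],[0,0,0,0,0],[0,0,0,0,0]]]'
python3 -m creep '[[[0,0,-0.05,0,0],[0,0,-0.1,0,0],[0,0,-0.15,0,0],[0,0,-0.15,0,0],[0,0,-0.1,0,0],[0,0,-0.05,0,0],[0,0,0,0,0],[0,0,0,0,0]]]'
```

```text
clock: 33.0
tool_pos: [0.4491, 0.2818, 0.1906]
orientation: [-179.9, -0.1, -5.2]
force: [-0.1, 1.2, 0.4]
opening: 0.0465
gripper_force: 0.0
clock: 33.67
tool_pos: [0.4488, 0.2815, 0.1899]
orientation: [-180.0, -0.0, -5.1]
force: [-1.7, -1.0, 6.8]
opening: 0.0336
gripper_force: 30.0
clock: 34.33
tool_pos: [0.4484, 0.2811, 0.3091]
orientation: [-180.0, 0.0, -5.2]
force: [-0.4, -0.1, -2.3]
opening: 0.0336
gripper_force: 29.9
```

```bash
python3 -m creep '[[[0,0,0,-0.072,0],[0.018,0.09,0,0,0],[0.036,0.18,0,0,0],[0.036,0.18,0,0,0],[0.036,0.18,0,0,0],[0.036,0.18,0,0,0],[0.036,0.18,0,0,0],[0.036,0.18,0,0,0]]]'
python3 -m creep '[[[0.036,0.18,0,0,0],[0.036,0.18,0,0,0],[0.036,0.18,0,0,0],[0.036,0.18,0,0,0],[0.036,0.18,0,0,0],[0.036,0.18,0,0,0],[0.018,0.092,0,0,0],[0,0,0,0,0]]]'
python3 -m creep '[[[0,0,0,0,0],[0,0,0,0,0]]]'
python3 - <<'E'
from h import *
w=snap('wrist'); print(w['o']['tool_pos'],w['o']['orientation'],w['o']['opening'])
for s in (w,snap('scene')):
  B=(0.3,0.8,-0.35,0.1)
  for q,z in (('tray',.04),('battery1',.025)):
   for d in nets.masks_of(s,q)[:3]:
        m=ortho(s,z,*B,img=d['region'].astype(np.uint8)*255)>127
        if m.sum()>200: print(q,round(d['confidence'],2),np.round(d['uv']),rect(m,B[0],B[2]))
E
```

```text
clock: 35.0
tool_pos: [0.5003, 0.0467, 0.3074]
orientation: [179.9, 0.2, 1.3]
force: [0.5, 0.2, -0.3]
opening: 0.0337
gripper_force: 29.9
clock: 35.67
tool_pos: [0.5528, -0.1881, 0.3064]
orientation: [180.0, 0.2, 1.1]
force: [0.5, 0.0, -0.7]
opening: 0.0341
gripper_force: 29.9
clock: 35.83
tool_pos: [0.5524, -0.1847, 0.3074]
orientation: [-180.0, 0.2, 1.3]
force: [-0.5, -0.3, -0.4]
opening: 0.0337
gripper_force: 29.9
[ 0.552398   -0.18465671  0.307398  ] [-179.97280928    0.18412071    1.26074729] 0.033731293887897716
tray 0.96 [280. 160.] [0.5707, -0.1511, 170.9816, 90.4756, -89.1575]
battery1 0.73 [241. 183.] [0.5555, -0.1195, 86.0, 38.0, 0.0]
battery1 0.58 [315. 220.] [0.5379, -0.1845, 85.4277, 63.405, 2.5448]
battery1 0.56 [283. 294.] [0.4505, -0.1535, 30.0, 10.0, 0.0]
tray 0.66 [263. 245.] [0.5096, -0.1512, 251.6752, 173.9736, 1.6135]
battery1 0.85 [241. 222.] [0.4934, -0.1952, 84.249, 43.2118, 1.4321]
battery1 0.72 [278. 237.] [0.5526, -0.1173, 95.9898, 35.7572, 1.6366]
battery1 0.54 [258. 217.] [0.4824, -0.1481, 46.6035, 29.8969, -2.2906]
```

```bash
python3 -m creep '[[[0,0,0.08,0,0],[0,0,0.13,0,0],[0,0,0.13,0,0],[0,0,0.12,0,0],[0,0,0.08,0,0],[0,0,0.035,0,0],[0,0,0.01,0,0],[0,0,0,0,0]]]'
python3 -m creep '[[[0,0,0,0,0],[0,0,0,0,0.46],[0,0,0,0,0.46],[0,0,0,0,0.46],[0,0,-0.03,0,0.46],[0,0,-0.1,0,0.46],[0,0,-0.2,0,0.46],[0,0,-0.2,0,1]]]'
python3 -m creep '[[[0,0,-0.2,0,1],[0,0,-0.2,0,1],[0,0,0,0,1],[0,0,0,0,1]]]'
python3 - <<'E'
from h import *
wr=snap('wrist'); save(wr,'wrist8.png')
print(wr['o']['tool_pos'],wr['o']['orientation'])
B=(0.3,0.8,-0.35,0.1)
d=nets.masks_of(wr,'tray')[0]; print(rect(ortho(wr,.04,*B,img=d['region'].astype(np.uint8)*255)>127,B[0],B[2]))
E
```

```text
clock: 36.8
tool_pos: [0.5533, -0.1845, 0.1924]
orientation: [180.0, 0.0, 1.3]
force: [0.6, -0.3, -1.0]
opening: 0.0341
gripper_force: 29.9
clock: 37.47
tool_pos: [0.5523, -0.1848, 0.2989]
orientation: [-180.0, 0.2, 1.3]
force: [1.4, 0.6, 0.2]
opening: 0.0431
gripper_force: 0.0
clock: 37.8
tool_pos: [0.5533, -0.1849, 0.3823]
orientation: [180.0, -0.4, 1.3]
force: [-0.5, -0.0, -1.4]
opening: 0.0685
gripper_force: 0.0
[ 0.55329305 -0.18486876  0.38229713] [179.97506029  -0.39942242   1.31068953]
[0.5435, -0.1519, 171.9073, 143.9149, -88.6678]
```

View pics/wrist8.png

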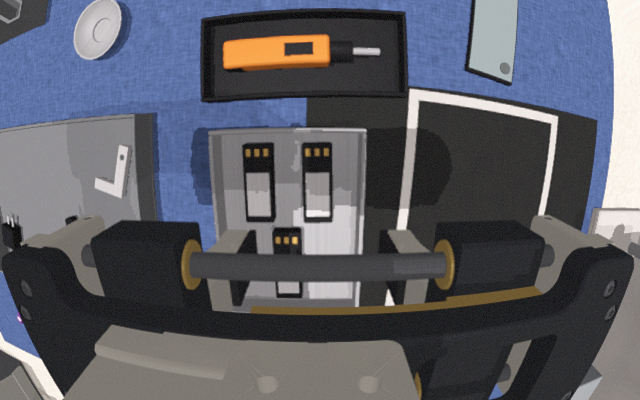

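All three batteries are in the tray ((259,181), (317,181), (288,262)), and the driver is in the rest. Now I'll set the open fingers behind the tray's +y wall to push it.

```bash
python3 -m creep '[[[-0.046,-0.164,0,0,1],[-0.046,-0.164,0,0,1],[-0.046,-0.164,0,0,1],[-0.046,-0.164,0,0,1],[-0.046,-0.164,0,0,1],[0,0,0,0.077,1],[0,0,0,0.077,1],[0,0,0,0.077,1]]]'
python3 -m creep '[[[0,0,0,0.077,1],[0,0,0,0.077,1],[0,0,0,0.077,1],[0,0,0,0.077,1],[0,0,0,0.077,1],[0,0,0,0.077,1],[0,0,0,0.077,1],[0,0,0,0.077,1]]]'
python3 -m creep '[[[0,0,0,0.077,1],[0,0,0,0.076,1],[0,0,0.08,0,1],[0,0,0.13,0,1],[0,0,0.13,0,1],[0,0,0.13,0,1],[0,0,0,0,1],[0,0,0,0,1]]]'
python3 - <<'E'
from h import *
w=snap('wrist'); sc=snap('scene'); print(w['o']['tool_pos'],w['o']['orientation'],w['o']['opening'])
B=(0.3,0.8,-0.35,0.1)
for s in (w,sc):
  for d in nets.masks_of(s,'tray')[:1]: print(rect(ortho(s,.04,*B,img=d['region'].astype(np.uint8)*255)>127,B[0],B[2]))
E
```

```text
clock: 38.57
tool_pos: [0.5027, -0.021, 0.377]
orientation: [179.9, 0.1, -19.7]
force: [0.1, -0.6, 0.1]
opening: 0.0876
gripper_force: 0.0
clock: 39.23
tool_pos: [0.5028, -0.022, 0.3767]
orientation: [179.8, -0.0, -75.3]
force: [-0.1, 0.3, 0.2]
opening: 0.0872
gripper_force: 0.0
clock: 39.9
tool_pos: [0.5026, -0.0221, 0.2827]
orientation: [179.7, -0.1, -88.7]
force: [0.5, -0.2, 0.7]
opening: 0.0878
gripper_force: 0.0
[ 0.50260654 -0.02211945  0.28267726] [ 1.79707820e+02 -1.03674862e-01 -8.86912588e+01] 0.08778042369513786
[0.4983, -0.1306, 231.3864, 128.9225, 1.7183]
[0.5084, -0.1509, 252.3326, 174.7238, 1.0809]
```

```bash
python3 -m creep '[[[0,0,0.1,0,1],[0,0,0.13,0,1],[0,0,0.12,0,1],[0,0,0.08,0,1],[0,0,0.033,0,1],[0,0,0,0,1],[0,0,0,0,1]]]'
python3 -m creep '[[[0.04,0,0,0,1],[0.04,0,0,0,1],[0.03,0,0,0,1],[0.02,0,0,0,1],[0.02,0,0,0,1],[0.02,0,0,0,1],[0.02,0,0,0,1],[0.02,0,0,0,1]]]'
```

```text
clock: 40.68
tool_pos: [0.5039, -0.0217, 0.1926]
orientation: [-179.9, 0.0, -88.7]
force: [0.7, 0.0, 0.3]
opening: 0.0878
gripper_force: 0.0
clock: 41.35
tool_pos: [0.5046, -0.0637, 0.1919]
orientation: [-179.9, 0.0, -88.7]
force: [-0.5, 6.1, 2.6]
opening: 0.0873
gripper_force: 3.2
```

```bash
python3 -m creep '[[[0.03,-0.005,0,0.0018,1],[0.05,-0.005,0,0.0018,1],[0.05,-0.005,0,0.0018,1],[0.05,-0.005,0,0.0018,1],[0.05,-0.005,0,0.0018,1],[0.05,-0.005,0,0.0018,1],[0.05,-0.005,0,0.0018,1],[0.05,-0.005,0,0.0018,1]]]'
python3 -m creep '[[[0.05,-0.005,0,0.0018,1],[0.05,-0.005,0,0.0018,1],[0.05,-0.005,0,0.0018,1],[0.05,-0.005,0,0.0018,1],[0.05,-0.005,0,0.0018,1],[0.05,-0.005,0,0.0018,1],[0.05,-0.005,0,0.0018,1],[0.03,-0.005,0,0.0018,1]]]'
python3 - <<'E'
from h import *
w=snap('wrist'); sc=snap('scene'); print(w['o']['tool_pos'],w['o']['orientation'],w['o']['force'])
B=(0.3,0.8,-0.56,0.05)
for s in (w,sc):
  for d in nets.masks_of(s,'tray')[:1]: print(rect(ortho(s,.04,*B,img=d['region'].astype(np.uint8)*255)>127,B[0],B[2]))
E
```

```text
clock: 42.02
tool_pos: [0.5135, -0.1397, 0.1919]
orientation: [-179.9, 0.0, -90.0]
force: [-0.8, 7.2, 4.0]
opening: 0.0875
gripper_force: 3.6
clock: 42.68
tool_pos: [0.5206, -0.216, 0.1919]
orientation: [-180.0, 0.0, -91.3]
force: [-0.9, 8.5, 6.0]
opening: 0.0877
gripper_force: 4.2
[ 0.52064529 -0.21602787  0.19189437] [-1.79970249e+02  4.31327102e-02 -9.13170832e+01] [-0.89453855  8.46932412  5.9729512 ]
[0.5105, -0.2915, 232.0, 132.0, 0.0]
[0.5202, -0.3103, 249.6628, 179.5517, -1.2103]
```

The tray has followed square at about (0.510, -0.313), turned -1.2°. There's about 92 mm left to push.

```bash
python3 -m creep '[[[0.03,-0.003,0,0,1],[0.05,-0.003,0,0,1],[0.05,-0.003,0,0,1],[0.05,-0.003,0,0,1],[0.05,-0.003,0,0,1],[0.05,-0.003,0,0,1],[0.05,-0.003,0,0,1],[0.05,-0.003,0,0,1]]]'
python3 -m creep '[[[0.05,-0.003,0,0,1],[0.025,-0.003,0,0,1],[0,0,0,0,1],[0,0,0,0,1],[-0.03,0,0,0,1],[-0.08,0,0,0,1],[-0.1,0,0,0,1],[-0.1,0,0,0,1]]]'
python3 -m creep '[[[0,0,-0.15,0,1],[0,0,-0.2,0,1],[0,0,-0.2,0,1],[0,0,-0.2,0,1],[0,0,-0.2,0,1],[0,0,-0.2,0,1],[0,0,0,0,1],[0,0,0,0,1]]]'
python3 - <<'E'
from h import *
w=snap('wrist'); sc=snap('scene'); save(w,'wrist9.png'); save(sc,'scene9.png'); print(w['o']['tool_pos'],w['o']['orientation'],w['o']['force'])
B=(0.3,0.8,-0.6,-0.1)
for s in (w,sc):
  for d in nets.masks_of(s,'tray')[:1]: print(rect(ortho(s,.04,*B,img=d['region'].astype(np.uint8)*255)>127,B[0],B[2]))
E
```

```text
clock: 43.55
tool_pos: [0.5234, -0.2914, 0.1915]
orientation: [180.0, 0.1, -91.3]
force: [-2.2, 6.6, 2.2]
opening: 0.0876
gripper_force: 3.4
clock: 44.22
tool_pos: [0.5256, -0.244, 0.1915]
orientation: [180.0, -0.0, -91.3]
force: [0.3, -0.3, 0.7]
opening: 0.0875
gripper_force: 0.0
clock: 44.88
tool_pos: [0.526, -0.2444, 0.4246]
orientation: [-179.7, -0.0, -91.3]
force: [-0.1, 0.7, -1.0]
opening: 0.0877
gripper_force: 0.0
[ 0.52600509 -0.24439175  0.42461732] [-1.79659008e+02 -4.91947899e-02 -9.12501737e+01] [-0.07449465  0.66011122 -0.95160663]
[0.515, -0.3929, 230.5674, 151.5344, -1.0708]
[0.524, -0.398, 259.0, 183.0, 0.0]
```

View pics/wrist9.png

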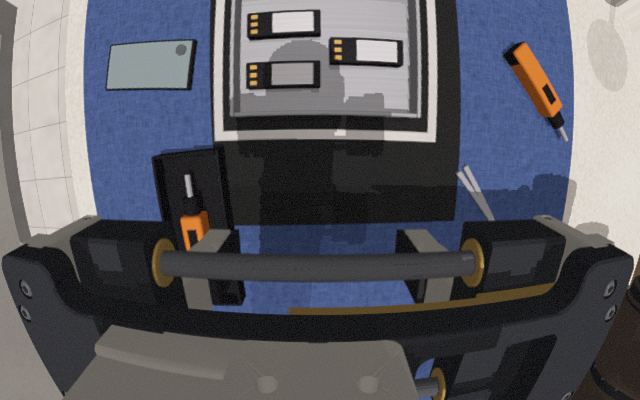

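View pics/scene9.png

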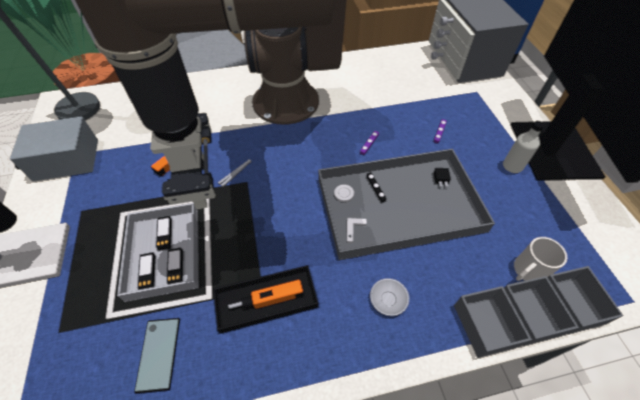

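The tray appears inside the tape with all three batteries, the driver is in the rest and the dish is untouched. I'll check all four gaps from overhead.

```bash
python3 -m creep '[[[0.15,0.05,0,0,1],[0.2,0,0,0,1],[0.2,0,0,0,1],[0.05,0,0,0,1],[0,0,0,0,1],[0,0,0,0,1]]]'
python3 - <<'E'
from h import *
w=snap('wrist'); print(w['o']['tool_pos'])
B=(0.34,0.70,-0.56,-0.25)
d=nets.masks_of(w,'tray')[0]; 
for z in (0,.04): print(z,rect(ortho(w,z,*B,img=d['region'].astype(np.uint8)*255)>127,B[0],B[2]))
f=ortho(w,0,*B,mm=0.5); save({'frame':f},'o10.png')
h=cv2.cvtColor(f,cv2.COLOR_RGB2HSV); print(rect((h[...,2]>120)&(h[...,1]<60),B[0],B[2],.5))
E
```

```text
clock: 45.58
tool_pos: [0.5128, -0.3652, 0.4196]
orientation: [179.8, 0.1, -91.4]
force: [-0.0, -0.1, -0.2]
opening: 0.0876
gripper_force: 0.0
[ 0.51284486 -0.36524588  0.41960498]
0 [0.5154, -0.3997, 257.5811, 190.2866, -1.273]
0.04 [0.5149, -0.4033, 232.437, 171.3444, -1.2189]
[0.5136, -0.406, 301.7939, 241.0974, -1.3169]
```

View pics/o10.png

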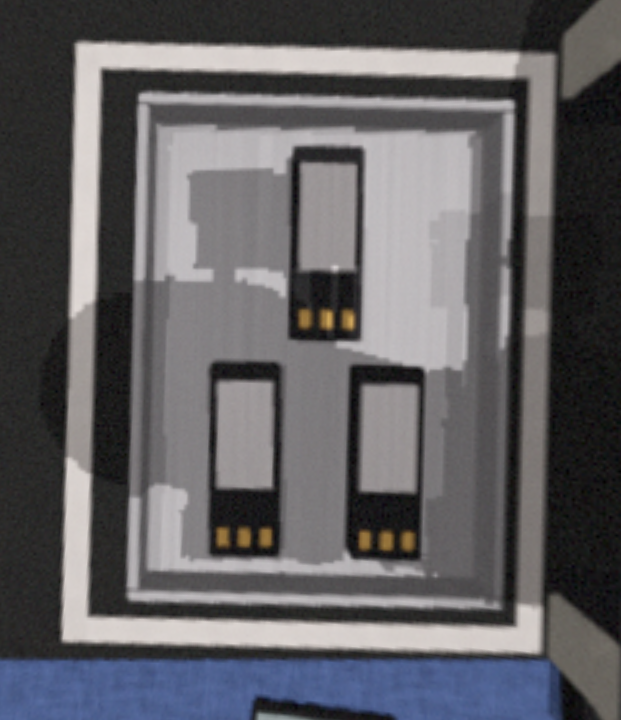

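The tray stands within about 3 mm and 0.1° of the mark, so I'm handing the job in.

```bash
python3 -c "
from plant import workorder; print(workorder.close_job())"
```

```text
the job is handed in; nothing more can be done
None
```

Job handed in: all three batteries found are in the steel tray, the tray is pushed inside the tape within about 3 mm and 0.1° of the mark, the screwdriver is in the black tool tray, and the dish and other parts were left where they were.

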